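Change the circuit board in an inclined tester

ROBOT

A 7-joint arm with a two-finger parallel gripper is mounted at the origin on the work surface. World frame = base frame: x ahead of the robot, y to its left, z up, the work surface at z = 0. Lengths are in m, angles in rad, forces in N, time in s.
With the tool pointing down it reaches from about 0.4 to 0.9 m from the base axis. Payload 5.5 kg.
Tool frame: the origin (TCP) lies between the finger pads; the fingertips stand 25 mm ahead of it and the grasp point (between the pads) lies 6 mm ahead of it; y points along the fingers, x is the direction in which the jaws open and shut, and the axes are right-handed (so a half turn about y gives the same grasp; the last joint's range is limited). The gripper opens to 92 mm and grips with 3 to 60 N. Pads are 19 mm wide; open, the fingers measure 130 mm over their backs; the gripper's body (75 mm by 190 mm) begins 47 mm behind the grasp point.
Start: joints at [-1.066, 0.501, -0.427, 1.55, 0.221, 1.138, -0.21], TCP at [0.156, 0.631, 0.252] pointing down, gripper open.
Joint ranges: [-2.88, 2.88], [-0.31, 2.03], [-1.54, 1.56], [0.2, 2.42], [-1.41, 4.55], [0.19, 2.02], [-2.57, 2.57]. Speed limits (rad/s): [2.57, 2.57, 3.14, 3.14, 3.14, 3.14, 3.14].

INTERFACE

Orientations are given as a rotation vector (axis times angle).
In Python, from cell import manip gives the robot as it stands.
- The arm moves only by the tool drive_tool, never from a script. Its argument "motion" is a list of rows, each a list of 2 entries, a list of its own where there are three numbers: the shift along the world's x, y, z in mm, then the turn about the world's z in degrees. In form: [[[x, y, z], spin], ...]. A call has 1 to 10 rows; each row shifts and turns the pose as measured when the row begins; what a row does not reach is not made up. A row lasts 1/12 s, in which the tool goes at most 41.7 mm and 7.16 degrees, less where a joint would pass 70% of its speed; a pose out of reach is approached as far as the arm can. A call is refused whole if a number of a shift passes 41.7 or a number of a turn 7.16, either way. A call with a gripper value outside its range is refused whole. "grip" is the opening, from 0 (shut) to 1 (fully open), set as the call begins (left out, the last holds). The fingers move at their own pace and stop on an object; "grip_force" is the grip in N (left out, the last holds). Time passes only in rows, so rows that do not move let the fingers close. It gives the time, the measured TCP pose, the force and the opening at its end, in the units of the state.
- manip.get_state(): the state, without advancing time (a new reading comes with each control period).
- manip.read_camera(name): name is "side" or "top"; returns a dict with "frame" (384x512x3 uint8, red, green, blue), "vfov" (degrees; the focal length in pixels is half the picture's height over the tangent of half this angle, whatever the lens; pixels are square), "cx", "cy" (the principal point, pixels), "position" and "attitude" of the camera in the world. Camera axes: x right, y down, z forward; pixel columns grow to the right and rows downward; lengths in m; the calibration is good to about 2 mm. A picture is of the moment at which its call begins. There is no depth.
- manip.close_job(): hands the job in, once; it reports no verdict.
Trained networks look in the newest picture that a camera, given by its name, has taken for a name from the list of things; names that differ only in an ending like _2 or _b are one class to them, and where a whole thing is asked for, a point or a joint stands for the part that bears it (a point fixed in the world has none). Each returns a list of dicts, best first, with "p" (0 to 1); they miss things now and then, are a little off and sometimes report something else, mostly with a low value. They report only what shows in the picture. A call takes as long as a camera call. They do not tell look-alikes from the thing itself.
- manip.cut_out(thing, camera): "pixels" (384x512 bool, what is visible of it) and "bbox" ([left, top, right, bottom] as shares, 0 to 1, of the picture: columns of its width, rows of its height, round what is visible of it).
- manip.mark_of(thing, camera): "centre" ([row, column] as shares, 0 to 1, of the picture: columns of its width, rows of its height: a listed point, or the origin of a listed thing).
The state is a dict: "time": time; "q": joint angles; "qvel": joint speeds; "tau": joint torques, N m; "ee_pos": TCP position; "tool_rot": TCP orientation; "wrist_force": force on the tool from outside, world axes, zero at the start; "moment": the same for the moment, N m; "gripper_width": finger opening in m.
Only numpy, scipy, OpenCV 4.12 (cv2) and the standard library are available. Lean on these libraries where they do the work, as an engineer would, in place of code of your own. Each camera call takes 0.05 s, during which the arm holds its last target. There are 200 camera calls.

TASK

The board in the sloping tester has been tested: swing the clamp's red handle fully back, take that green board out and lay it flat in the empty pocket of the light grey outgoing tray. Then pick the green board, not the blue one, from the black incoming tray, lay it home in the tester with its white connectors at the uphill end under the clamp, and close the clamp fully on it. Hold the boards only by their long edges, never touch a board's faces or parts, never let a board fall, and leave everything else where it is.

Things in the scene. Friction and masses are not known exactly. Their poses are not given: they have to be found in the camera images.
- tester: Grey wedge-shaped board tester, 206 mm long in x, 160 wide, fixed; origin at the table under it. Its black plate slopes up at 30 degrees towards its +x (49 mm high at the robot's end, 154 at the far end). Fingertips have free room on both sides of the middle of the board's long edges, down to the plate. Behind the board's uphill end stands a steel toggle clamp with a red handle.
- nest: Place of the board in the tester: origin at the underside centre of a board lying home; x uphill, y across, z square off the slope (30 degrees from vertical). The board lies on white pillars 14 mm off the plate. Steel pins with cone tips reach 9 to 10 mm above its underside: two just past the downhill end (a board let go above them may slide down to them), two beside each long edge (2.5 mm play).
- nest_top_end (a point): Point of the nest where a board's connector end point lies when the board is home: 50 mm uphill of the nest's origin, 4.6 mm off its plane.
- clamp_handle (a joint): Angle of the clamp's red handle about its pivot: 0 = clamped (handle square to the slope, its arm down on the board's uphill end), 1.05 = fully back (60 degrees further from the board, uphill), where the arm stands up clear of the board. It stays where it is left; moving it takes about 2 N at the grip.
- handle_grip (a point): Point to hold on the red handle: centre of its red grip, 80 mm from the pivot. The grip is 15 mm wide across (tester y), 14 mm thick, and reaches 27 mm beyond this point to the handle's end.
- handle_pivot (a point): Pivot of the red handle; its axis is the tester's y axis.
- board_tested: Green circuit board, 110 x 60 mm, about 90 g, in the tester at the start. Origin at the centre of its underside; x along it to the white connectors, z off the parts side. Its bare edge band is 3 mm thick, 0.8 to 3.8 mm above the underside; the faces begin 3 mm in from the edges, the parts on top reach 13 mm above the underside. It balances at its middle.
- board_tested_conn (a point): Connector end point of that board: x = 50 mm, z = 4.6 mm in its frame, between the two white connectors.
- board_next: The green board to be tested next, same make (sizes as above), lying in one of the black tray's two pockets. A 10 N grip at the middle of its long edges holds a board.
- board_next_conn (a point): Connector end point of that board, as above.
- board_blue: Blue board of another type, same size, in the black tray's other pocket; stays there.
- board_done: Green board tested before, in one pocket of the light grey tray; stays there.
- tray_in: Black incoming tray, 286 x 140 mm, fixed; origin under its centre, two pockets 70 mm either way along its x. Boards lie level on end ledges 16 mm above the table, 3 mm play all round; end walls and corner guides (44 mm from a pocket's middle) rise 8 to 10 mm above the ledges. Beside the middle of a board's long edges 37 mm is free, down to the 3 mm floor. Rims 27 mm high at most.
- tray_out: Light grey outgoing tray, of the same shape, fixed.
- free_pocket (a point): Centre of the empty pocket of the grey tray, at the height of its ledges (where the underside's centre of a board lying there is).
- brush: Black anti-static brush, 155 mm, lying on the table; stays.
- screwdriver: Yellow screwdriver, 170 mm, lying on the table; stays.
- bottle: White bottle with red cap, 130 mm tall; stays.
- tape: Roll of yellow tape, 90 mm across; stays.
- scanner: Grey hand-held code scanner, lying; stays.
- cup: Blue plastic cup, 75 mm tall; stays.
Mind the look-alikes: they are no part of the job. Leave any brown or orange look-alike of the board_next alone.

How it is judged:
On the way, in this order (a step that is already met when the one before it is completed fails the run):
1. the clamp's handle is swung fully back, the tested board still in the tester (value of joint clamp_handle above 0.9 rad and distance of board_tested from where it was at the start of the episode below 0.01 m), for 0.1 s.
2. the tested board lies let go in the empty pocket of the grey tray (horizontal distance between board_tested and free_pocket below 0.008 m and z of board_tested in the frame of tray_out below 0.019 m and angle between board_tested's own z axis and vertical below 0.06 rad and contact force between the fingers and board_tested below 0.2 N), for 0.2 s.
3. the next green board lies let go, home in the open tester, connectors uphill (distance between board_next and nest below 0.008 m and angle between the z axis of board_next and the z axis of nest, either way round below 0.07 rad and angle between board_next's own z axis and vertical below 0.8 rad and distance between board_next_conn and nest_top_end below 0.01 m and value of joint clamp_handle above 0.9 rad and contact force between the fingers and board_next below 0.2 N), for 0.2 s.
4. the clamp is closed on it (value of joint clamp_handle below 0.08 rad and distance between board_next and nest below 0.008 m and angle between the z axis of board_next and the z axis of nest, either way round below 0.07 rad and angle between board_next's own z axis and vertical below 0.8 rad and distance between board_next_conn and nest_top_end below 0.01 m), for 0.2 s.
At the end, for the whole second after the job is handed in: Tested board level (0.06 rad) on the ledges of the grey tray's empty pocket, within 8 mm; next green board home in the tester, within 8 mm and flat (0.07 rad), connectors uphill; handle within 0.08 rad of closed; boards at rest; the two other boards moved under 15 mm, other things under 20 mm (all of step 4 and horizontal distance between board_tested and free_pocket below 0.008 m and z of board_tested in the frame of tray_out below 0.019 m and angle between board_tested's own z axis and vertical below 0.06 rad and linear speed of each of board_tested, board_next below 0.02 m/s and distance of each of board_blue, board_done from where it was at the start of the episode below 0.015 m and distance of each of brush, screwdriver, bottle, tape, scanner, cup from where it was at the start of the episode below 0.02 m); the robot touches nothing.
It fails at once if a finger touches the face or the parts of a board (contact force between the fingers and board_tested_c1 above 0.5 N or contact force between the fingers and board_tested_c2 above 0.5 N or contact force between the fingers and board_next_c1 above 0.5 N or contact force between the fingers and board_next_c2 above 0.5 N or contact force between the fingers and board_blue_c1 above 0.5 N or contact force between the fingers and board_blue_c2 above 0.5 N or contact force between the fingers and board_done_c1 above 0.5 N or contact force between the fingers and board_done_c2 above 0.5 N).
It fails at once if a board is let fall (faster than 0.5 m/s with no finger on it) ((linear speed of board_tested above 0.5 m/s and contact force between the fingers and board_tested below 0.2 N) or (linear speed of board_next above 0.5 m/s and contact force between the fingers and board_next below 0.2 N)).
It fails at once if the blue board or the finished board is shifted by more than 15 mm (distance of any of board_blue, board_done from where it was at the start of the episode above 0.015 m).
It fails at once if another thing on the bench is shifted by more than 20 mm (distance of any of brush, screwdriver, bottle, tape, scanner, cup from where it was at the start of the episode above 0.02 m).
It also fails if it takes over 72 s, if anything falls off the work surface, if the arm or the gripper's body presses on something with over 40 N, if the wrist force passes 120 N, or if a joint passes its speed limit or range.

## Working session

There is one attempt and no reset: what is moved stays moved. The work goes in short steps, Python scripts to look and compute and a tool call to move; the robot and the scene stay as the last step left them, time stands still between calls to the robot, and variables do not carry over. Pictures are saved under pics/ and viewed, about 8 in all and at most 12, crops included, and the job is handed in when it is done.

Besides the shell and the picture viewer there is one more tool, called as name(argument=value, ...), one argument or row to a line, values as JSON. drive_tool: Moves the arm, as the interface text tells. Its arguments: {"type":"object","properties":{"motion":{"type":"array","items":{"type":"array"}},"grip":{"type":"number"},"grip_force":{"type":"number"}},"required":["motion"]}

```bash
ls; mkdir -p pics; cat > h.py <<'E'
from cell import manip
import numpy as np, cv2
from scipy.spatial.transform import Rotation as R
def cam(n):
    return manip.read_camera(n)
def par(c):
    f=c["frame"].shape[0]/2/np.tan(np.radians(c["vfov"])/2)
    a=np.array(c["attitude"],float)
    M=R.from_rotvec(a).as_matrix() if a.shape==(3,) else (a if a.shape==(3,3) else R.from_quat(a).as_matrix())
    return f,M,np.array(c["position"])
def ray(c,u,v):
    f,M,p=par(c); d=M@np.array([(u-c["cx"])/f,(v-c["cy"])/f,1]); return p,d/np.linalg.norm(d)
def onz(c,u,v,z):
    p,d=ray(c,u,v); return p+d*(z-p[2])/d[2]
def proj(c,P):
    f,M,p=par(c); q=M.T@(np.array(P)-p); return np.array([f*q[0]/q[2]+c["cx"],f*q[1]/q[2]+c["cy"]])
def tri(c1,a,c2,b):
    p,d=ray(c1,*a);q,e=ray(c2,*b)
    s=np.linalg.lstsq(np.c_[d,-e],q-p,rcond=None)[0]
    x,y=p+d*s[0],q+e*s[1]; return (x+y)/2,np.linalg.norm(x-y)
E
python3 - <<'E'
from h import *
np.set_printoptions(precision=4,suppress=True)
C={n:cam(n) for n in("top","side")}
for n,c in C.items():
    cv2.imwrite(f"pics/{n}0.png",cv2.cvtColor(c["frame"],cv2.COLOR_RGB2BGR))
    print(n,{k:c[k] for k in c if k!="frame"})
print(manip.get_state())
for t in "tester nest nest_top_end handle_grip handle_pivot board_tested board_tested_conn board_next board_next_conn board_blue board_done tray_in tray_out free_pocket bottle cup tape scanner brush screwdriver".split():
    o=t
    for n in C:
        o+=f" | {n}:"+" ".join(f"({d['centre'][1]*512:.1f},{d['centre'][0]*384:.1f};{d['p']:.2f})" for d in manip.mark_of(t,n)[:4])
    print(o)
E
```

```text
pics
top {'vfov': 57.85775282171763, 'cx': 258.384046941555, 'cy': 191.37954046823947, 'position': array([ 0.3816, -0.0014,  1.2597]), 'attitude': array([-2.1714,  2.2008, -0.0844])}
side {'vfov': 54.62954174692737, 'cx': 251.29418574105105, 'cy': 193.73454344197035, 'position': array([ 0.3532, -1.1655,  0.8665]), 'attitude': array([-2.1246,  0.0973, -0.0633])}
{'time': 0.1, 'q': array([-1.0658,  0.5018, -0.4268,  1.5513,  0.2208,  1.1383, -0.2103]), 'qvel': array([ 0.0008, -0.0033, -0.0004, -0.0042, -0.0007,  0.0008,  0.0005]), 'tau': array([ -0.0115, -56.7866,  -5.839 , -27.9918,  -0.0691,   0.0239,
         0.    ]), 'ee_pos': array([0.1555, 0.6305, 0.2508]), 'tool_rot': array([-1.315 , -1.0282,  1.0306]), 'wrist_force': array([-0.2008,  0.2585, -0.1296]), 'moment': array([ 0.0141, -0.0302, -0.0173]), 'gripper_width': 0.09197913324913914}
tester | top:(338.7,176.2;0.69) (116.7,218.1;0.18) | side:(279.5,277.2;0.90) (245.6,181.1;0.41)
nest | top: | side:
nest_top_end | top:(176.0,174.9;0.52) | side:
handle_grip | top:(358.1,159.9;0.46) | side:(286.3,212.8;0.65)
handle_pivot | top:(3
[... 601 characters left out ...]
done | top:(252.7,153.1;0.62) (396.6,188.0;0.50) | side:(285.3,218.1;0.75)
tray_in | top:(176.4,173.8;0.59) | side:(261.8,185.7;0.69)
tray_out | top:(255.2,176.9;0.78) (211.5,183.3;0.23) | side:(262.9,220.1;0.77)
free_pocket | top:(251.1,194.7;0.57) | side:(250.6,217.0;0.89)
bottle | top:(379.6,147.5;0.66) (345.2,153.7;0.57) | side:(324.0,314.6;0.82)
cup | top:(114.3,218.1;0.74) | side:(225.3,168.0;0.68) (280.0,276.2;0.38)
tape | top:(397.6,189.0;0.76) | side:(275.0,335.2;0.82)
scanner | top:(132.0,152.0;0.72) | side:(272.6,168.5;0.79) (266.8,223.2;0.17)
brush | top:(170.7,176.2;0.54) (211.8,183.5;0.44) | side:(324.7,312.6;0.69) (258.1,205.6;0.53)
screwdriver | top: | side:(280.0,277.4;0.62)
```

View images.

```bash
python3 - <<'E'
import cv2
a=cv2.imread("pics/top0.png")[110:300,80:440]
cv2.imwrite("pics/top0c.png",cv2.resize(a,None,fx=2.2,fy=2.2,interpolation=cv2.INTER_CUBIC))
a=cv2.imread("pics/side0.png")[140:350,160:360]
cv2.imwrite("pics/side0c.png",cv2.resize(a,None,fx=2.8,fy=2.8,interpolation=cv2.INTER_CUBIC))
E
```

```text
(no output)
```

View pics/top0c.png

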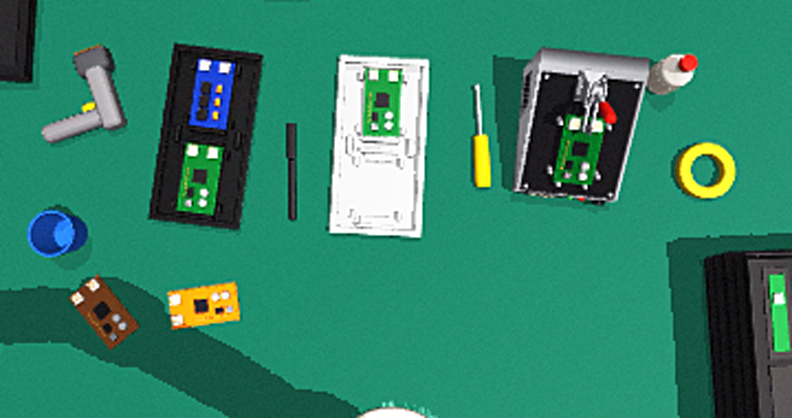

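View pics/side0c.png

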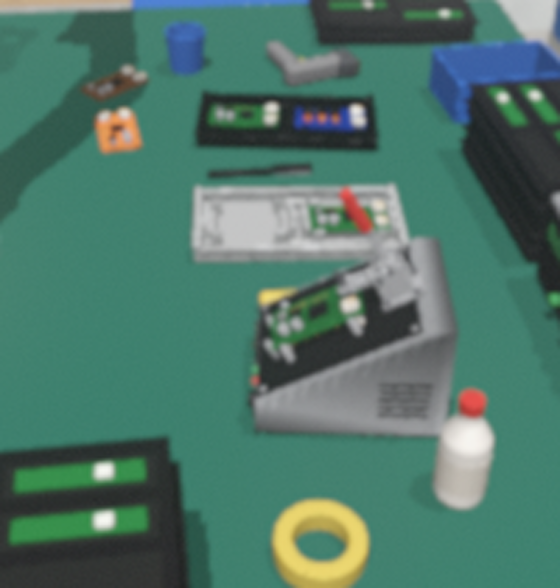

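```bash
cat > fit.py <<'E'
from h import *
from scipy.optimize import minimize
def box(L,W,z0,z1): return np.array([[a*L/2,b*W/2,z] for a in(-1,1) for b in(-1,1) for z in(z0,z1)])
def pose(p,pitch): return R.from_euler("z",p[3])*R.from_euler("y",-pitch)
def hullmask(m):
    n,l,s,_=cv2.connectedComponentsWithStats(m.astype(np.uint8))
    m=(l==1+np.argmax(s[1:,4])).astype(np.uint8)
    pts=np.argwhere(m)[:,::-1].astype(np.int32); o=np.zeros_like(m); cv2.fillConvexPoly(o,cv2.convexHull(pts),1); return o.astype(float)
def render(c,P,S=4):
    uv=np.array([proj(c,q) for q in P]); h,w=c["frame"].shape[:2]
    o=np.zeros((h*S,w*S),np.uint8)
    hv=cv2.convexHull(uv.astype(np.float32))
    cv2.fillConvexPoly(o,np.round(((hv+.5)*S-.5)*16).astype(np.int32),255,shift=4)
    return cv2.resize(o,(w,h),interpolation=cv2.INTER_AREA)/255.
def fit(cams,masks,pts,p0,pitch=0.,freez=False):
    p0=np.array(p0,float); idx=[0,1,3]+([2] if freez else [])
    def cost(d):
        p=p0.copy(); p[idx]+=d*np.array([.01,.01,.1,.01])[:len(idx)]
        P=pose(p,pitch).apply(pts)+p[:3]
        return sum(((render(c,P)-m)**2).sum()/m.sum() for c,m in zip(cams,masks))
    best=None
    for s in (1.,.3):
        x0=np.zeros(len(idx)) if best is None else best.x
        best=minimize(cost,x0,method="Nelder-Mead",options=dict(initial_simplex=x0+np.vstack([np.zeros(len(idx)),s*np.eye(len(idx))]),maxiter=150,xatol=.005,fatol=1e-5))
    p=p0.copy(); p[idx]+=best.x*np.array([.01,.01,.1,.01])[:len(idx)]
    return p,best.fun
def find(n,thing,uv,cams):
    best=None
    for d in manip.cut_out(thing,n):
        r,c=np.argwhere(d["pixels"]).mean(0)
        e=np.hypot(c-uv[0],r-uv[1])
        if best is None or e<best[0]: best=(e,d["pixels"],d["p"])
    return best
E
cat > m1.py <<'E'
from fit import *
np.set_printoptions(precision=4,suppress=True)
C={n:cam(n) for n in("top","side")}
J={"board_next":((171,191),(245,182),box(.11,.06,0,.006),.016,0),
"board_done":((252.5,156),(285,217),box(.11,.06,0,.006),.016,0),
"board_tested":((342,178),(270,252),box(.11,.06,0,.006),.11,np.pi/6),
"tray_in":((173,172),(262,183),box(.286,.14,0,.022),0,0),
"tray_out":((252,176),(266,220),box(.286,.14,0,.022),0,0)}
for t,(a,b,pts,z,pi) in J.items():
    F={}
    for n,uv in(("top",a),("side",b)):
        try: e,m,p=find(n,t,uv,C)
        except Exception as ex: print(t,n,"none"); continue
        print(t,n,"off",round(e,1),"p",p,"area",m.sum()); 
        if e<12: F[n]=hullmask(m)
    p0=np.r_[onz(C["top"],a[0],a[1],z),0]
    for sel in (["top"],["side"],["top","side"]):
        if all(s in F for s in sel):
            p,f=fit([C[s] for s in sel],[F[s] for s in sel],pts,p0,pi,freez=(len(sel)==2 and pi>0))
            print("  ",sel,p[:3],"yaw deg",np.degrees(p[3]).round(2),"cost",round(f,3))
x,r=tri(C["top"],(346,151.2),C["side"],(297.9,231.9));print("pivot",x,r)
x,r=tri(C["top"],(358.1,159.9),C["side"],(286.3,212.8));print("grip",x,r)
x,r=tri(C["top"],(342.3,178.3),C["side"],(272.3,253.1));print("tested",x,r)
x,r=tri(C["top"],(344.8,162.6),C["side"],(286.6,244.4));print("conn",x,r)
x,r=tri(C["top"],(338.7,176.2),C["side"],(279.5,277.2));print("tester",x,r)
print("free",onz(C["top"],251.1,194.7,.016),onz(C["side"],250.6,217,.016))
print("tool axes",R.from_rotvec(manip.get_state()["tool_rot"]).as_matrix())
E
time python3 m1.py
```

```text
board_next top off 0.6 p 0.96 area 510
board_next side off 1.8 p 0.55 area 162
   ['top'] [0.4782 0.3075 0.016 ] yaw deg -7.38 cost 0.032
   ['side'] [0.4777 0.3097 0.016 ] yaw deg 0.4 cost 0.07
   ['top', 'side'] [0.4775 0.3075 0.016 ] yaw deg -4.7 cost 0.116
board_done top off 1.2 p 0.75 area 541
board_done side off 4.1 p 0.63 area 201
   ['top'] [0.5996 0.0083 0.016 ] yaw deg -1.75 cost 0.067
   ['side'] [0.5913 0.0099 0.016 ] yaw deg -3.82 cost 0.722
   ['top', 'side'] [0.596  0.0095 0.016 ] yaw deg -3.96 cost 0.829
board_tested top off 0.7 p 0.84 area 479
board_tested side off 2.3 p 0.56 area 434
   ['top'] [ 0.5083 -0.2878  0.11  ] yaw deg -7.26 cost 0.08
   ['side'] [ 0.5095 -0.2964  0.11  ] yaw deg -7.56 cost 0.108
   ['top', 'side'] [ 0.5101 -0.2897  0.1035] yaw deg -7.29 cost 0.179
tray_in top off 0.5 p 0.95 area 2244
tray_in side off 0.8 p 0.74 area 960
   ['top'] [0.5505 0.2982 0.    ] yaw deg -8.43 cost 0.047
   ['side'] [0.5502 0.2979 0.    ] yaw deg -7.13 cost 0.055
   ['top', 'side'] [0.5502 0.2987 0.    ] yaw deg -7.93 cost 0.104
tray_out top off 4.5 p 0.75 area 2672
tray_out side off 3.8 p 0.72 area 1613
   ['top'] [0.5285 0.0133 0.    ] yaw deg -3.83 cost 0.054
   ['side'] [0.5234 0.0136 0.    ] yaw deg -5.7 cost 0.232
   ['top', 'side'] [0.5261 0.0131 0.    ] yaw deg -4.62 cost 0.29
pivot [ 0.5844 -0.2852  0.1737] 0.0008568793504843515
grip [ 0.5424 -0.2982  0.2558] 0.002001452989626971
tested [ 0.5073 -0.2895  0.099 ] 0.0007508189371530373
conn [ 0.5528 -0.2908  0.132 ] 0.004261917090754807
tester [ 0.529  -0.3004  0.0046] 0.008045160011041514
free [0.461  0.0192 0.016 ] [0.4698 0.0255 0.016 ]
tool axes [[ 0.2394 -0.     -0.9709]
 [ 0.9709 -0.      0.2394]
 [-0.     -1.      0.    ]]
real	0m14.782s
user	0m14.918s
sys	0m3.994s
```

drive_tool(
  motion=[
    [[25,-30,10],0.7],
    [[25,-30,10],0.7],
    [[25,-30,10],0.7],
    [[25,-30,10],0.7],
    [[25,-30,10],0.7],
    [[25,-30,10],0.7],
    [[25,-30,10],0.7],
    [[25,-30,10],0.7],
    [[25,-30,0],0.7],
    [[25,-30,0],0.7],
  ],
  grip=1,
)

```text
time: 3.53
ee_pos: [0.4007, 0.3249, 0.3346]
tool_rot: [-1.246, -1.139, 1.14]
wrist_force: [0.9, 0.2, 0.1]
gripper_width: 0.0916
```

drive_tool(
  motion=[
    [[25,-30,0],0],
    [[25,-30,0],0],
    [[20,-36,0],0],
    [[10,-40,0],0],
    [[5,-40,0],0],
    [[0,-40,0],0],
    [[0,-40,0],0],
    [[0,-40,0],0],
    [[0,-40,0],0],
    [[0,-40,0],0],
  ],
)

```text
time: 4.37
ee_pos: [0.4918, -0.0644, 0.3385]
tool_rot: [-1.25, -1.151, 1.132]
wrist_force: [0.7, -0.5, 0.2]
gripper_width: 0.0916
```

drive_tool(
  motion=[
    [[8,-38,0],0],
    [[8,-38,0],0],
    [[8,-38,0],0],
    [[8,-38,0],0],
    [[8,-38,0],0],
    [[8,-30,0],0],
    [[0,0,0],0],
    [[0,0,0],0],
  ],
)

```text
time: 5.03
ee_pos: [0.5363, -0.3076, 0.3403]
tool_rot: [-1.263, -1.141, 1.126]
wrist_force: [0.7, 1.6, -0.7]
gripper_width: 0.0917
```

```bash
cat > st.py <<'E'
from h import *
s=manip.get_state(); M=R.from_rotvec(s["tool_rot"]).as_matrix()
np.set_printoptions(precision=4,suppress=True)
print(round(s["time"],2),s["ee_pos"],"jaw deg",np.degrees(np.arctan2(M[1,0],M[0,0])).round(2),"y",M[:,1],"F",s["wrist_force"],"w",s["gripper_width"],"q",s["q"])
E
python3 st.py
python3 - <<'E'
from h import *
c=cam("top"); print(manip.mark_of("handle_grip","top")[:2],manip.mark_of("handle_pivot","top")[:1])
d=cam("side"); print(manip.mark_of("handle_grip","side")[:2])
cv2.imwrite("pics/a.png",cv2.cvtColor(np.hstack([cv2.resize(x["frame"][r[0]:r[1],r[2]:r[3]],(400,400),interpolation=cv2.INTER_CUBIC) for x,r in((c,(110,210,290,390)),(d,(180,280,230,330)))]),cv2.COLOR_RGB2BGR))
E
```

```text
5.03 [ 0.5363 -0.3076  0.3403] jaw deg 84.06 y [ 0.0105  0.0011 -0.9999] F [ 0.6517  1.5533 -0.6558] w 0.09172950743585165 q [ 0.3529  0.3373  0.1669  1.5522 -0.0644  1.2483  1.9975]
[{'centre': [0.3984, 0.3455], 'p': 0.67}] [{'centre': [0.3964, 0.676], 'p': 0.73}]
[{'centre': [0.5513, 0.559], 'p': 0.52}]
```

View pics/a.png

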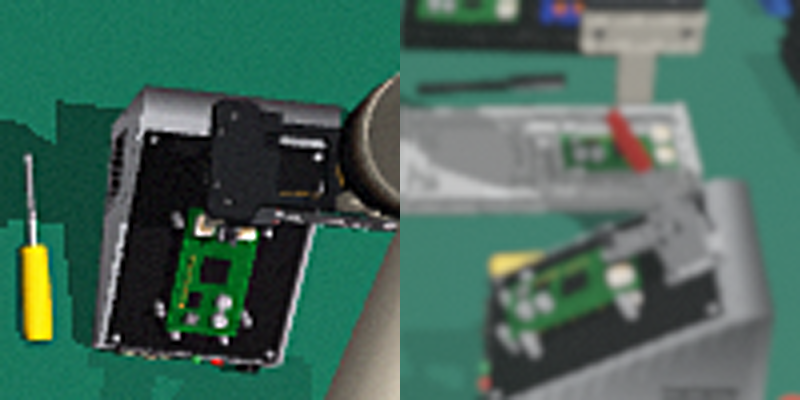

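drive_tool(
  motion=[
    [[7,12,0],-1.3],
    [[0,0,-30],0],
    [[0,0,-30],0],
    [[0,0,-18],0],
    [[0,0,0],0],
    [[0,0,0],0],
  ],
)

```text
time: 5.78
ee_pos: [0.5476, -0.2816, 0.2654]
tool_rot: [-1.27, -1.145, 1.117]
wrist_force: [-0.0, 0.2, 0.5]
gripper_width: 0.092
```

```bash
python3 st.py; python3 - <<'E'
from h import *
c=cam("top"); d=cam("side"); 
s=manip.get_state();T=R.from_rotvec(s["tool_rot"]).as_matrix();p=s["ee_pos"]
im=cv2.resize(d["frame"][170:270,230:330],(600,600),interpolation=cv2.INTER_CUBIC)
def mk(P,col):
    u=(proj(d,P)-[230,170]+.5)*6; cv2.circle(im,tuple(np.round(u).astype(int)),4,col,-1)
mk(p+T@[0.046,.025,0],(255,0,255)); mk(p+T@[-0.046,.025,0],(0,0,255)); mk(p+T@[0.065,.025,0],(255,0,255)); mk(p+T@[-0.065,.025,0],(0,0,255)); mk(p+T@[0,.006,0],(255,255,0))
cv2.imwrite("pics/b.png",cv2.cvtColor(im,cv2.COLOR_RGB2BGR))
E
```

```text
5.78 [ 0.5476 -0.2816  0.2654] jaw deg 83.8 y [ 0.0204  0.0028 -0.9998] F [-0.0229  0.168   0.4684] w 0.09197088711080822 q [ 0.3233  0.3843  0.1484  1.6582 -0.0757  1.087   1.9579]
```

View pics/b.png

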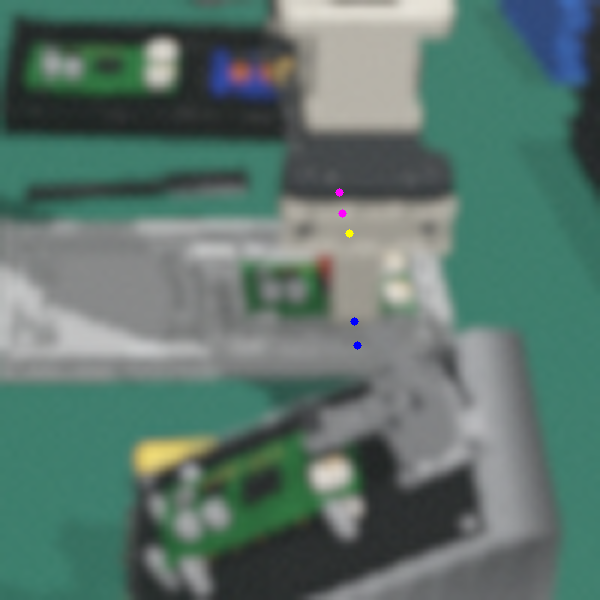

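drive_tool(
  motion=[
    [[-5,-13,-4],-0.8],
    [[0,0,0],0],
    [[0,0,0],0],
    [[0,0,0],0],
  ],
)

```text
time: 6.22
ee_pos: [0.5443, -0.2982, 0.2669]
tool_rot: [-1.287, -1.137, 1.103]
wrist_force: [-0.2, 0.3, 0.2]
gripper_width: 0.0924
```

```bash
python3 st.py
```

```text
6.22 [ 0.5443 -0.2982  0.2669] jaw deg 82.86 y [ 0.0285 -0.0022 -0.9996] F [-0.2138  0.2592  0.1607] w 0.09235645892757076 q [ 0.3432  0.3865  0.1573  1.6522 -0.0799  1.0823  1.9711]
```

drive_tool(
  motion=[
    [[0,2,-5],0],
    [[0,0,0],0],
    [[0,0,0],0],
    [[0,0,0],0],
    [[0,0,0],0],
    [[0,0,0],0],
    [[0,0,0],0],
    [[0,0,0],0],
  ],
  grip=0,
  grip_force=10,
)

```text
time: 6.88
ee_pos: [0.5448, -0.2963, 0.2625]
tool_rot: [-1.288, -1.138, 1.102]
wrist_force: [-0.7, 0.2, 0.4]
gripper_width: 0.0433
```

```bash
for i in 1 2 3; do python3 st.py; python3 -c "
from h import *; cam('top')"; done
```

```text
6.88 [ 0.5448 -0.2963  0.2625] jaw deg 82.84 y [ 0.0303 -0.0026 -0.9995] F [-0.68    0.1638  0.4001] w 0.04331183564448939 q [ 0.3411  0.3885  0.1561  1.6597 -0.0807  1.071   1.9684]
6.93 [ 0.5448 -0.2963  0.2625] jaw deg 82.84 y [ 0.0302 -0.0026 -0.9995] F [ 0.4576  0.1656 -0.7679] w 0.03879839616068069 q [ 0.3411  0.3886  0.1561  1.6597 -0.0806  1.071   1.9685]
6.98 [ 0.5448 -0.2963  0.2625] jaw deg 82.84 y [ 0.0303 -0.0026 -0.9995] F [-0.2477 -0.5639  0.6823] w 0.03485356669296977 q [ 0.3411  0.3885  0.1561  1.6597 -0.0807  1.0709  1.9684]
```

drive_tool(
  motion=[
    [[0,0,0],0],
    [[0,0,0],0],
    [[0,0,0],0],
    [[0,0,0],0],
    [[0,0,0],0],
  ],
)

```text
time: 7.45
ee_pos: [0.5449, -0.296, 0.2625]
tool_rot: [-1.288, -1.138, 1.103]
wrist_force: [-0.1, 0.1, 0.9]
gripper_width: 0.015
```

drive_tool(
  motion=[
    [[7.4,-1,3.8],0],
    [[7.7,-1,3.0],0],
    [[8.0,-1,2.2],0],
    [[8.2,-1,1.3],0],
    [[8.3,-1.1,0.4],0],
    [[8.3,-1.1,-0.4],0],
    [[8.2,-1,-1.3],0],
    [[8.0,-1,-2.2],0],
  ],
)

```text
time: 8.12
ee_pos: [0.6115, -0.3041, 0.2696]
tool_rot: [-1.281, -1.133, 1.104]
wrist_force: [-3.2, 0.7, 0.9]
gripper_width: 0.0148
```

drive_tool(
  motion=[
    [[7.7,-1,-3],0],
    [[7.2,-1,-3.8],0],
    [[2,0,-1],0],
    [[2,0,-1],0],
  ],
)

```text
time: 8.45
ee_pos: [0.6362, -0.307, 0.2599]
tool_rot: [-1.285, -1.137, 1.104]
wrist_force: [-1.6, -0.8, 0.8]
gripper_width: 0.0144
```

```bash
python3 st.py
```

```text
8.45 [ 0.6362 -0.307   0.2599] jaw deg 82.89 y [ 0.0269 -0.0016 -0.9996] F [-1.5788 -0.7644  0.7917] w 0.014447695908998552 q [ 0.3178  0.5484  0.1476  1.4219 -0.095   1.1527  1.9273]
```

drive_tool(
  motion=[
    [[4,-0.5,-2],0],
    [[4,-0.5,-2],0],
  ],
)

```text
time: 8.62
ee_pos: [0.6435, -0.308, 0.2555]
tool_rot: [-1.283, -1.135, 1.105]
wrist_force: [-11.2, 3.2, 9.5]
gripper_width: 0.015
```

```bash
python3 st.py;python3 - <<'E'
from h import *
d=cam("side");c=cam("top")
print([(x['centre'][1]*512,x['centre'][0]*384,x['p']) for x in manip.mark_of("handle_grip","side")[:2]])
print([(x['centre'][1]*512,x['centre'][0]*384,x['p']) for x in manip.mark_of("handle_pivot","side")[:2]])
im=np.hstack([cv2.resize(x["frame"][r[0]:r[1],r[2]:r[3]],(400,400),interpolation=cv2.INTER_CUBIC) for x,r in((c,(110,210,290,390)),(d,(180,280,230,330)))])
cv2.imwrite("pics/c.png",cv2.cvtColor(im,cv2.COLOR_RGB2BGR))
E
```

```text
8.62 [ 0.6435 -0.308   0.2555] jaw deg 82.86 y [ 0.0243 -0.0006 -0.9997] F [-11.2049   3.2054   9.5107] w 0.015049501988142639 q [ 0.3167  0.5665  0.1469  1.4029 -0.0966  1.1565  1.9242]
[(313.1904, 213.6192, 0.54)]
[(313.9072, 213.696, 0.61), (298.2912, 233.5872, 0.58)]
```

View pics/c.png

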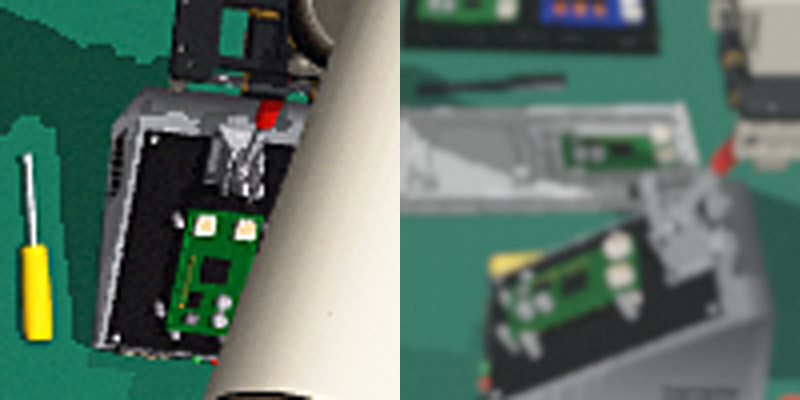

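drive_tool(
  motion=[
    [[-1,0,0],0],
    [[0,0,0],0],
    [[0,0,0],0],
    [[0,0,20],0],
    [[0,0,30],0],
    [[0,0,30],0],
    [[-20,2,20],0],
    [[-35,4,0],0],
    [[-40,5,0],0],
    [[-40,5,0],0],
  ],
  grip=0.85,
)

```text
time: 9.65
ee_pos: [0.5144, -0.2891, 0.3555]
tool_rot: [-1.289, -1.149, 1.106]
wrist_force: [-0.4, -0.1, -0.1]
gripper_width: 0.0757
```

```bash
python3 st.py;python3 - <<'E'
from h import *
d=cam("side");c=cam("top")
for t in("handle_grip","handle_pivot","board_tested","board_tested_conn"):
  print(t,[(n,[(round(x['centre'][1]*512,1),round(x['centre'][0]*384,1),x['p']) for x in manip.mark_of(t,n)[:2]]) for n in("top","side")])
E
```

```text
9.65 [ 0.5144 -0.2891  0.3555] jaw deg 83.34 y [ 0.0362 -0.0028 -0.9993] F [-0.4406 -0.1121 -0.1052] w 0.07565603002824714 q [ 0.3391  0.2587  0.1667  1.622  -0.0608  1.2317  1.9735]
handle_grip [('top', [(356.0, 134.2, 0.5), (247.1, 193.9, 0.42)]), ('side', [(313.9, 214.6, 0.68)])]
handle_pivot [('top', [(345.2, 150.8, 0.97)]), ('side', [(298.4, 236.6, 0.68), (286.3, 242.8, 0.38)])]
board_tested [('top', [(340.8, 175.9, 0.83)]), ('side', [(273.6, 253.9, 0.78)])]
board_tested_conn [('top', []), ('side', [(286.5, 245.2, 0.67)])]
```

drive_tool(
  motion=[
    [[-6,0,-35],-0.6],
    [[-5,0,-35],0],
    [[0,0,-35],0],
    [[0,0,-35],0],
    [[0,0,-15],0],
    [[0,0,0],0],
  ],
)

```text
time: 10.65
ee_pos: [0.5101, -0.2899, 0.1953]
tool_rot: [-1.298, -1.145, 1.101]
wrist_force: [-0.4, 0.3, 1.2]
gripper_width: 0.078
```

```bash
python3 st.py; cat > m2.py <<'E'
from fit import *
np.set_printoptions(precision=4,suppress=True)
d=cam("side"); s=manip.get_state();T=R.from_rotvec(s["tool_rot"]).as_matrix();p=s["ee_pos"]
X0,Y0,S=235,190,7
im=cv2.resize(d["frame"][Y0:Y0+85,X0:X0+100],(700,595),interpolation=cv2.INTER_CUBIC)
uv=lambda P:tuple(np.round((proj(d,P)-[X0,Y0]+.5)*S).astype(int))
Rb=R.from_euler("z",np.radians(-7.3))*R.from_euler("y",-np.pi/6)
for o,col in(((.508,-.2895,.1025),(255,255,0)),):
    for a in((-1,-1),(-1,1),(1,1),(1,-1)):
        cv2.circle(im,uv(Rb.apply([a[0]*.055,a[1]*.03,.0038])+o),4,col,-1)
for x in(-.046,-.04):
  for z in(-.0095,.0095): cv2.circle(im,uv(p+T@[x if T[1,0]>0 else -x,.025,z]),3,(255,0,255),-1)
cv2.imwrite("pics/d.png",cv2.cvtColor(im,cv2.COLOR_RGB2BGR))
q,dd=ray(d,292,229); print("arm tip",q+dd*(-.296-q[1])/dd[1])
E
python3 m2.py
```

```text
10.65 [ 0.5101 -0.2899  0.1953] jaw deg 82.92 y [ 0.0408 -0.0063 -0.9991] F [-0.3522  0.3178  1.1958] w 0.07798335872283672 q [ 0.3569  0.3964  0.1529  1.8168 -0.0932  0.8956  2.0012]
arm tip [ 0.5624 -0.296   0.1942]
```

View pics/d.png

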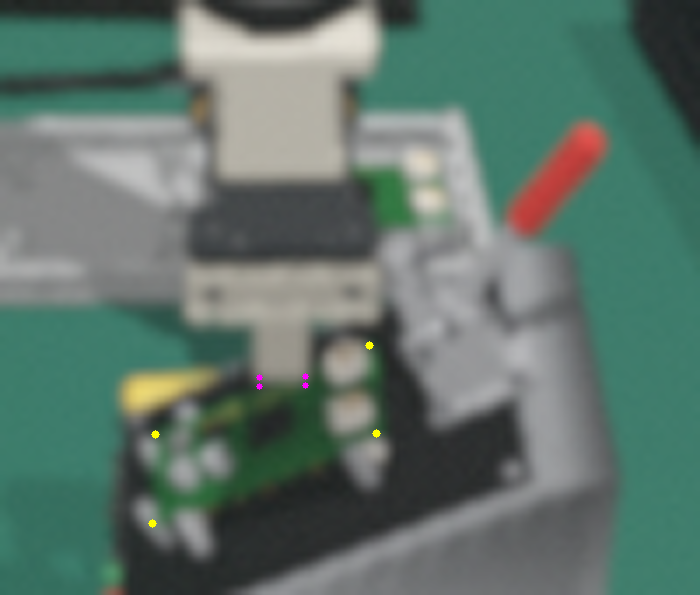

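drive_tool(
  motion=[
    [[-4,0,-30],0],
    [[0,0,-30],0],
    [[0,0,0],0],
  ],
)

```text
time: 10.95
ee_pos: [0.5117, -0.2921, 0.1398]
tool_rot: [-1.307, -1.151, 1.1]
wrist_force: [-0.2, 0.0, -0.2]
gripper_width: 0.0778
```

```bash
python3 st.py
```

```text
10.95 [ 0.5117 -0.2921  0.1398] jaw deg 83.0 y [ 0.05   -0.0108 -0.9987] F [-0.1698  0.0045 -0.2101] w 0.07776500503588048 q [ 0.3692  0.4681  0.1416  1.8575 -0.1116  0.7739  2.0209]
```

drive_tool(
  motion=[
    [[-4,1.5,-8],0],
    [[-3,1,-8],0],
    [[0,0,-4],0],
    [[0,0,0],0],
  ],
)

```text
time: 11.28
ee_pos: [0.5084, -0.2914, 0.1244]
tool_rot: [-1.315, -1.155, 1.099]
wrist_force: [-0.0, -0.3, 0.7]
gripper_width: 0.078
```

```bash
python3 st.py; sed -i 's/pics\/d.png/pics\/e.png/' m2.py; python3 m2.py
```

```text
11.28 [ 0.5084 -0.2914  0.1244] jaw deg 83.03 y [ 0.0571 -0.0144 -0.9983] F [-0.0466 -0.2735  0.6993] w 0.0779628359018697 q [ 0.3739  0.4818  0.1374  1.8803 -0.117   0.7295  2.0285]
arm tip [ 0.5624 -0.296   0.1942]
```

View pics/e.png

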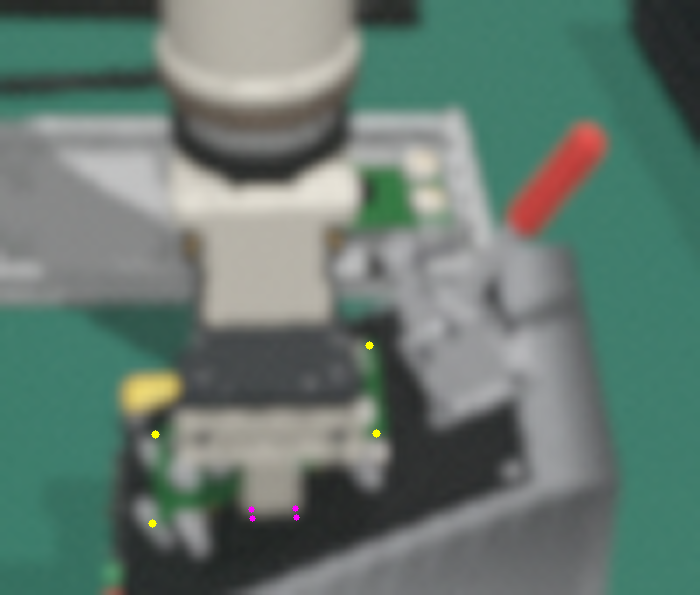

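drive_tool(
  motion=[
    [[0,1,0],0],
    [[0,0,0],0],
    [[0,0,0],0],
    [[0,0,0],0],
    [[0,0,0],0],
  ],
  grip=0.5,
  grip_force=12,
)

```text
time: 11.75
ee_pos: [0.511, -0.2916, 0.1286]
tool_rot: [-1.321, -1.159, 1.098]
wrist_force: [0.4, 0.1, -0.6]
gripper_width: 0.0592
```

```bash
python3 st.py
```

```text
11.75 [ 0.511  -0.2916  0.1286] jaw deg 83.02 y [ 0.0632 -0.0173 -0.9978] F [ 0.4122  0.0764 -0.6344] w 0.059238256338459874 q [ 0.3718  0.4758  0.1378  1.8783 -0.1165  0.7306  2.0263]
```

drive_tool(
  motion=[
    [[0,0,0],0],
    [[-4,0.5,8],0],
    [[-5,0.6,9],0],
    [[-5,0.6,9],0],
    [[-8,1,10],0],
    [[-8,1,10],0],
    [[0,0,0],0],
  ],
)

```text
time: 12.33
ee_pos: [0.4773, -0.2875, 0.179]
tool_rot: [-1.32, -1.158, 1.098]
wrist_force: [-0.3, -0.4, -1.6]
gripper_width: 0.0592
```

```bash
python3 st.py; sed -i 's/pics\/e.png/pics\/f.png/' m2.py; python3 m2.py
```

```text
12.33 [ 0.4773 -0.2875  0.179 ] jaw deg 83.01 y [ 0.0618 -0.0169 -0.9979] F [-0.3311 -0.3794 -1.6421] w 0.05923098302536805 q [ 0.3764  0.357   0.1534  1.9208 -0.0961  0.8078  2.0321]
arm tip [ 0.5624 -0.296   0.1942]
```

View pics/f.png

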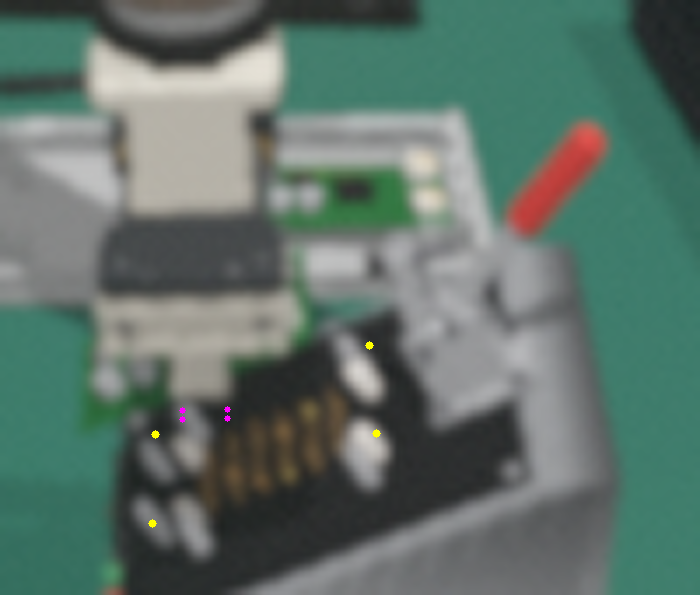

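drive_tool(
  motion=[
    [[-2,15,0],0.3],
    [[-2,25,0],0.3],
    [[-2,30,0],0.3],
    [[-2,32,0],0.3],
    [[-2,32,0],0.3],
    [[-2,32,0],0.3],
    [[-2,32,0],0.3],
    [[-2,32,0],0.3],
    [[-2,25,0],0.3],
    [[0,15,0],0],
  ],
)

```text
time: 13.22
ee_pos: [0.4545, -0.0042, 0.1776]
tool_rot: [-1.302, -1.194, 1.131]
wrist_force: [0.9, 0.1, -1.6]
gripper_width: 0.0597
```

```bash
python3 st.py; cat > m3.py <<'E'
from fit import *
np.set_printoptions(precision=4,suppress=True)
c=cam("top"); d=cam("side")
for n,k in(("top",c),("side",d)):
    print(n,"free",[(x['centre'][1]*512,x['centre'][0]*384,round(x['p'],2)) for x in manip.mark_of("free_pocket",n)[:2]],[onz(k,x['centre'][1]*512,x['centre'][0]*384,.016) for x in manip.mark_of("free_pocket",n)[:1]])
g=cv2.imread("pics/top0.png"); h=cv2.cvtColor(g,cv2.COLOR_BGR2HSV)
m=((h[...,1]<50)&(h[...,2]>140)).astype(np.uint8); m[:,:225]=0; m[:,280:]=0; m[:130]=0;m[225:]=0
m=hullmask(m); print(m.sum())
for zt in(.016,.022,.027):
    p,f=fit([c],[m],box(.286,.14,0,zt),[.526,.013,0,-.075]); 
    print(zt,p,np.degrees(p[3]),f,"pocket",p[:2]-.07*np.array([np.cos(p[3]),np.sin(p[3])]))
E
python3 m3.py
```

```text
13.22 [ 0.4545 -0.0042  0.1776] jaw deg 85.62 y [ 0.0646 -0.0159 -0.9978] F [ 0.9291  0.1372 -1.5841] w 0.05968024718555591 q [-0.0767  0.1867  0.0131  2.1546  0.0261  0.737   1.4121]
top free [(301.1072, 171.4176, 0.58)] [array([ 0.5428, -0.1621,  0.016 ])]
side free [(249.1904, 215.50080000000003, 0.57), (257.9968, 182.59199999999998, 0.32)] [array([0.4652, 0.0362, 0.016 ])]
3422.0
0.016 [ 0.5284  0.0144  0.     -0.0696] -3.984931844821828 0.08254514347424259 pocket [0.4585 0.0192]
0.022 [ 0.5281  0.0154  0.     -0.0612] -3.5048401102181534 0.07344528505985312 pocket [0.4583 0.0196]
0.027 [ 0.5284  0.0146  0.     -0.0774] -4.4375458641818675 0.06608108062560122 pocket [0.4586 0.02  ]
```

drive_tool(
  motion=[
    [[2,20,-10],0.3],
    [[0,2,-10],0],
    [[0,0,-10],0],
    [[0,0,0],0],
    [[0,0,0],0],
  ],
)

```text
time: 13.93
ee_pos: [0.4584, 0.0073, 0.1466]
tool_rot: [-1.311, -1.185, 1.124]
wrist_force: [0.3, -0.1, -0.9]
gripper_width: 0.0595
```

```bash
python3 st.py; cat > m4.py <<'E'
from fit import *
import sys
t=sys.argv[1]; deg=float(sys.argv[2])
np.set_printoptions(precision=4,suppress=True)
s=manip.get_state();T=R.from_rotvec(s["tool_rot"]).as_matrix();p=s["ee_pos"]; g=p+T@[0,.017,0]
yaw=np.arctan2(T[1,0],T[0,0])-np.pi/2
C={n:cam(n) for n in("top","side")}
pts=box(.11,.06,0,.006)
for n,c in C.items():
    e=find(n,t,proj(c,g),C)
    if e is None: print(n,"none"); continue
    print(n,e[0],e[2],e[1].sum()); 
    if e[0]>25: continue
    m=hullmask(e[1])
    def cost(v):
        P=(R.from_euler("z",yaw)*R.from_euler("y",-v[2])).apply(pts+[0,0,-.0023])+[g[0]+v[0]*.01,g[1],g[2]+v[1]*.01]
        return ((render(c,P)-m)**2).sum()/m.sum()
    b=min((minimize(cost,[x,0,np.radians(deg)],method="Nelder-Mead",options=dict(initial_simplex=[[x,0,np.radians(deg)],[x+.5,0,np.radians(deg)],[x,.5,np.radians(deg)],[x,0,np.radians(deg)+.1]])) for x in(-.4,0,.4)),key=lambda b:b.fun)
    print("  centre rel contact mm",b.x[:2]*10,"pitch",np.degrees(b.x[2]),b.fun)
im=np.hstack([cv2.resize(C[n]["frame"][int(v)-35:int(v)+35,int(u)-40:int(u)+40],(400,350),interpolation=cv2.INTER_CUBIC) for n in C for u,v in[proj(C[n],g)]])
cv2.imwrite(sys.argv[3],cv2.cvtColor(im,cv2.COLOR_RGB2BGR))
E
python3 m4.py board_tested 30 pics/g.png
```

```text
13.93 [0.4584 0.0073 0.1466] jaw deg 84.96 y [ 0.066  -0.0198 -0.9976] F [ 0.3044 -0.0765 -0.896 ] w 0.059528175469474594 q [-0.1011  0.2464  0.0083  2.1707  0.0387  0.6609  1.3605]
top none
side 4.811357816479749 0.67 153
  centre rel contact mm [-29.5258 -14.4848] pitch 62.566545854201394 0.947099175606387
```

View pics/g.png

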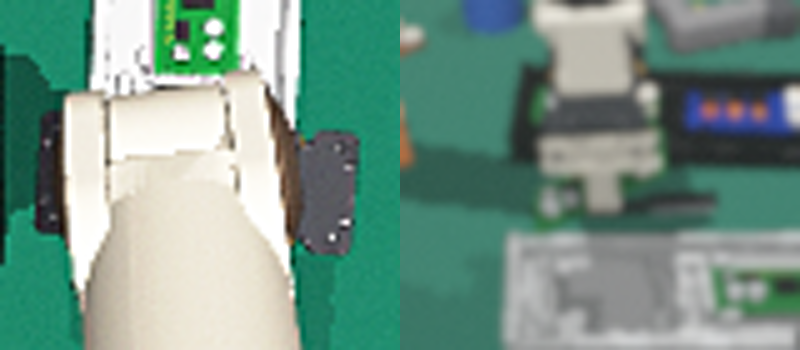

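drive_tool(
  motion=[
    [[0,6,-15],0.5],
    [[0,6,-20],0.5],
    [[0,0,-15],0],
    [[0,0,-5],0],
    [[0,0,0],0],
  ],
)

```text
time: 14.55
ee_pos: [0.4628, 0.0192, 0.0944]
tool_rot: [-1.31, -1.206, 1.129]
wrist_force: [0.7, -0.3, -1.1]
gripper_width: 0.0598
```

```bash
python3 st.py
```

```text
14.55 [0.4628 0.0192 0.0944] jaw deg 85.88 y [ 0.0773 -0.0175 -0.9969] F [ 0.6662 -0.267  -1.1359] w 0.05977973844139505 q [-0.1214  0.3483  0.0029  2.1983  0.0514  0.5208  1.337 ]
```

drive_tool(
  motion=[
    [[-4,0.5,-8],0],
    [[-4,0.5,-8],0],
    [[0,0,-4],0],
    [[0,0,0],0],
  ],
)

```text
time: 14.88
ee_pos: [0.4555, 0.0198, 0.0749]
tool_rot: [-1.313, -1.207, 1.126]
wrist_force: [-0.7, 0.7, -1.2]
gripper_width: 0.0598
```

```bash
python3 st.py
```

```text
14.88 [0.4555 0.0198 0.0749] jaw deg 85.81 y [ 0.0808 -0.0175 -0.9966] F [-0.6713  0.6799 -1.1683] w 0.05984245475763032 q [-0.1275  0.378   0.0057  2.2252  0.0564  0.4609  1.3262]
```

drive_tool(
  motion=[
    [[1,0,-4],0],
    [[0,0,-4],0],
    [[0,0,-4],0],
    [[0,0,-4],0],
    [[0,0,-4],0],
  ],
  grip_force=6,
)

```text
time: 15.3
ee_pos: [0.4596, 0.0198, 0.0551]
tool_rot: [-1.317, -1.212, 1.122]
wrist_force: [1.2, 1.0, 0.5]
gripper_width: 0.0601
```

```bash
python3 st.py
```

```text
15.3 [0.4596 0.0198 0.0551] jaw deg 85.78 y [ 0.0868 -0.0169 -0.9961] F [1.2091 0.9616 0.4569] w 0.060109801471034105 q [-0.1291  0.4237  0.0087  2.2266  0.06    0.4077  1.3222]
```

drive_tool(
  motion=[
    [[-2,0,-3],0],
    [[-1,0,-3],0],
    [[-0.5,0,-3],0],
    [[-0.5,0,-3],0],
  ],
)

```text
time: 15.63
ee_pos: [0.4583, 0.02, 0.0425]
tool_rot: [-1.32, -1.216, 1.119]
wrist_force: [2.9, 0.0, -0.5]
gripper_width: 0.0599
```

```bash
python3 st.py
```

```text
15.63 [0.4583 0.02   0.0425] jaw deg 85.79 y [ 0.0921 -0.0164 -0.9956] F [ 2.9109  0.0416 -0.5288] w 0.05988864007561931 q [-0.1324  0.4486  0.0114  2.2364  0.0629  0.3677  1.3176]
```

drive_tool(
  motion=[
    [[0,0,-2],0],
    [[0,0,-2],0],
    [[0,0,0],0],
  ],
)

```text
time: 15.88
ee_pos: [0.4582, 0.02, 0.0376]
tool_rot: [-1.32, -1.216, 1.12]
wrist_force: [1.6, -0.5, 1.4]
gripper_width: 0.0596
```

```bash
python3 st.py; python3 m4.py board_tested 3 pics/g2.png
```

```text
15.88 [0.4582 0.02   0.0376] jaw deg 85.8 y [ 0.0918 -0.0165 -0.9956] F [ 1.593  -0.4666  1.3662] w 0.05959237739021633 q [-0.1331  0.4596  0.0122  2.2373  0.0637  0.3562  1.3167]
top none
side none
```

View pics/g2.png

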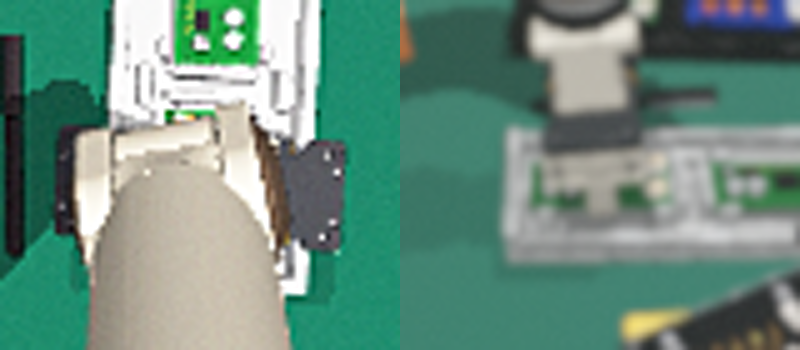

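drive_tool(
  motion=[
    [[0,0,-2],0],
    [[0,0,-2],0],
    [[0,0,0],0],
  ],
)

```text
time: 16.33
ee_pos: [0.4583, 0.0199, 0.0347]
tool_rot: [-1.321, -1.216, 1.119]
wrist_force: [0.9, -0.1, -0.8]
gripper_width: 0.0595
```

```bash
python3 st.py
```

```text
16.33 [0.4583 0.0199 0.0347] jaw deg 85.78 y [ 0.0926 -0.0164 -0.9956] F [ 0.9024 -0.0587 -0.7735] w 0.05948742430580062 q [-0.1336  0.4662  0.0128  2.238   0.0642  0.348   1.3158]
```

drive_tool(
  motion=[
    [[0,0,-1.5],0],
    [[0,0,-1.5],0],
    [[0,0,0],0],
    [[0,0,0],0],
  ],
  grip_force=4,
)

```text
time: 16.67
ee_pos: [0.4583, 0.0199, 0.0319]
tool_rot: [-1.321, -1.216, 1.119]
wrist_force: [0.7, -0.3, 4.0]
gripper_width: 0.0597
```

```bash
python3 st.py; python3 - <<'E'
from h import *
F=[]
for i in range(4):
    cam("side"); F.append(manip.get_state()["wrist_force"])
print(np.mean(F,0))
E
```

```text
16.67 [0.4583 0.0199 0.0319] jaw deg 85.77 y [ 0.0929 -0.0164 -0.9955] F [ 0.7349 -0.3149  4.02  ] w 0.059725386198860884 q [-0.134   0.4725  0.0134  2.2388  0.0646  0.3407  1.3151]
[ 9.75161011e-01 -1.77012544e-03  1.86957431e+00]
```

drive_tool(
  motion=[
    [[0,0,0],0],
    [[0,0,0],0],
    [[0,0,0],0],
    [[0,0,0],0],
    [[0,0,15],0],
    [[0,0,30],0],
    [[0,10,40],0],
    [[0,30,30],0],
    [[0,38,0],0],
    [[0,38,0],0],
  ],
  grip=0.85,
)

```text
time: 17.7
ee_pos: [0.4505, 0.1294, 0.1485]
tool_rot: [-1.322, -1.189, 1.117]
wrist_force: [0.3, -0.1, -0.7]
gripper_width: 0.078
```

```bash
python3 st.py; cat > m5.py <<'E'
from fit import *
import sys
np.set_printoptions(precision=4,suppress=True)
C={n:cam(n) for n in("top","side")}
for a in sys.argv[1:]:
    t,x,y,z,deg=a.split(","); g=np.array([float(x),float(y),float(z)])
    pi=np.radians(float(deg)); F={}
    for n,c in C.items():
        e=find(n,t,proj(c,g),C)
        if e is None: print(t,n,"none"); continue
        print(t,n,round(e[0],1),e[2],e[1].sum())
        if e[0]<12:
            m=hullmask(e[1]); p,f=fit([c],[m],box(.11,.06,0,.006),np.r_[g,-.08],pi); print("   ",p[:3],np.degrees(p[3]),round(f,3))
E
python3 m5.py board_tested,.459,.0196,.016,0 board_next,.479,.308,.016,0
```

```text
17.7 [0.4505 0.1294 0.1485] jaw deg 84.73 y [ 0.0772 -0.0217 -0.9968] F [ 0.2787 -0.077  -0.6566] w 0.07795055010828666 q [-0.3432  0.2595 -0.0325  2.147   0.0912  0.6733  1.0355]
board_tested top 1.5 0.72 410
    [0.4545 0.0212 0.016 ] -0.9715553736071258 0.136
board_tested side 0.9 0.65 272
    [0.4572 0.0213 0.016 ] -2.0090507999956624 0.036
board_next top 4.2 0.74 284
    [0.4799 0.3087 0.016 ] -9.206581244086504 0.27
board_next side 2.5 0.44 121
    [0.4893 0.3051 0.016 ] -6.195020375991768 0.921
```

drive_tool(
  motion=[
    [[4,28,0],-0.5],
    [[4,30,0],-0.5],
    [[4,30,0],-0.5],
    [[4,30,0],-0.4],
    [[4,30,-5],-0.4],
    [[0,14,-20],0],
    [[0,0,-20],0],
    [[0,0,-10],0],
    [[0,0,0],0],
  ],
)

```text
time: 18.75
ee_pos: [0.4711, 0.2785, 0.0848]
tool_rot: [-1.353, -1.122, 1.081]
wrist_force: [0.5, 0.1, -0.1]
gripper_width: 0.0777
```

```bash
python3 st.py
```

```text
18.75 [0.4711 0.2785 0.0848] jaw deg 80.77 y [ 0.0636 -0.0372 -0.9973] F [ 0.4857  0.1046 -0.0799] w 0.07770303710248024 q [-0.5887  0.4986 -0.0444  1.9696  0.147   0.6493  0.6672]
```

drive_tool(
  motion=[
    [[4,20,0],0.8],
    [[3,9,-5],0.8],
    [[0,0,0],0],
    [[0,0,0],0],
  ],
)

```text
time: 19.08
ee_pos: [0.4793, 0.3, 0.0786]
tool_rot: [-1.347, -1.132, 1.102]
wrist_force: [-0.3, -0.7, 0.7]
gripper_width: 0.0779
```

```bash
python3 st.py
```

```text
19.08 [0.4793 0.3    0.0786] jaw deg 81.92 y [ 0.0607 -0.0425 -0.9973] F [-0.3487 -0.6921  0.6678] w 0.07794266457210983 q [-0.6111  0.5365 -0.0479  1.9209  0.154   0.6679  0.6588]
```

drive_tool(
  motion=[
    [[0,6,-12],0.4],
    [[-1,3,-12],0],
    [[-1,0,-10],0],
    [[0,0,-4],0],
    [[0,0,0],0],
  ],
)

```text
time: 19.5
ee_pos: [0.4778, 0.306, 0.0377]
tool_rot: [-1.347, -1.135, 1.105]
wrist_force: [0.4, -0.4, -0.0]
gripper_width: 0.078
```

```bash
python3 st.py
```

```text
19.5 [0.4778 0.306  0.0377] jaw deg 82.11 y [ 0.0617 -0.0436 -0.9971] F [ 0.4145 -0.436  -0.037 ] w 0.07802584873896834 q [-0.6303  0.6078 -0.0377  1.9251  0.1684  0.5936  0.6342]
```

drive_tool(
  motion=[
    [[0,2,-2.5],0],
    [[0,0,0],0],
    [[0,0,0],0],
  ],
)

```text
time: 19.75
ee_pos: [0.4769, 0.3073, 0.0339]
tool_rot: [-1.347, -1.133, 1.107]
wrist_force: [-0.3, -0.5, -0.9]
gripper_width: 0.0782
```

drive_tool(
  motion=[
    [[0,0,0],0],
    [[0,0,0],0],
    [[0,0,0],0],
    [[0,0,0],0],
    [[0,0,0],0],
  ],
  grip=0.5,
  grip_force=12,
)

```text
time: 20.17
ee_pos: [0.4777, 0.3077, 0.035]
tool_rot: [-1.347, -1.135, 1.105]
wrist_force: [0.1, -0.8, -1.3]
gripper_width: 0.0592
```

```bash
python3 st.py
```

```text
20.17 [0.4777 0.3077 0.035 ] jaw deg 82.1 y [ 0.0616 -0.0442 -0.9971] F [ 0.1325 -0.7992 -1.3416] w 0.05918077881981698 q [-0.6338  0.6136 -0.0369  1.9227  0.1693  0.5908  0.6303]
```

drive_tool(
  motion=[
    [[0,0,8],0],
    [[0,0,15],0],
    [[0,0,25],0],
    [[0,0,30],0],
    [[0,0,30],0],
    [[0,0,30],0],
    [[0,0,30],0],
    [[0,0,20],0],
    [[0,0,0],0],
  ],
)

```text
time: 20.92
ee_pos: [0.4737, 0.3048, 0.2338]
tool_rot: [-1.346, -1.131, 1.11]
wrist_force: [0.1, -0.1, -0.6]
gripper_width: 0.0595
```

```bash
python3 st.py; python3 - <<'E'
from fit import *
C={n:cam(n) for n in("top","side")}
Rb=R.from_euler("z",np.radians(-7.3))*R.from_euler("y",-np.pi/6); o=np.array([.511,-.2905,.1045])
ims=[]
for n,r in(("top",(310,145)),("side",(240,205))):
    c=C[n]; S=8; a=c["frame"][r[1]:r[1]+70,r[0]:r[0]+50]
    im=cv2.resize(a,(400,560),interpolation=cv2.INTER_CUBIC)
    for i in(-1,1):
        for j in(-1,1):
            u=(proj(c,Rb.apply([i*.055,j*.03,0.0])+o)-r+.5)*S
            cv2.circle(im,tuple(np.round(u).astype(int)),3,(255,255,0),-1)
    ims.append(im)
cv2.imwrite("pics/n.png",cv2.cvtColor(np.hstack(ims),cv2.COLOR_RGB2BGR))
np.savez("nest.npz",top=C["top"]["frame"],side=C["side"]["frame"])
E
python3 m4.py board_next 0 pics/x.png; python3 m5.py board_tested,.459,.0196,.016,0
```

```text
20.92 [0.4737 0.3048 0.2338] jaw deg 82.12 y [ 0.0573 -0.047  -0.9973] F [ 0.1479 -0.0546 -0.5687] w 0.059489660322477315 q [-0.6058  0.3227 -0.0697  1.8197  0.1134  0.9872  0.7008]
top 3.2856304519951385 0.78 182
  centre rel contact mm [ 49.1343 -24.5662] pitch 88.1066968848118 0.31346517755835
side 0.1514685110487042 0.46 130
  centre rel contact mm [ 8.3129 -8.1755] pitch 19.3265621312988 1.426681404587979
board_tested top 1.1 0.82 520
    [0.4549 0.0215 0.016 ] -3.427945663761613 0.026
board_tested side 1.3 0.74 262
    [0.4566 0.0205 0.016 ] -2.725392300281948 0.056
```

View pics/n.png

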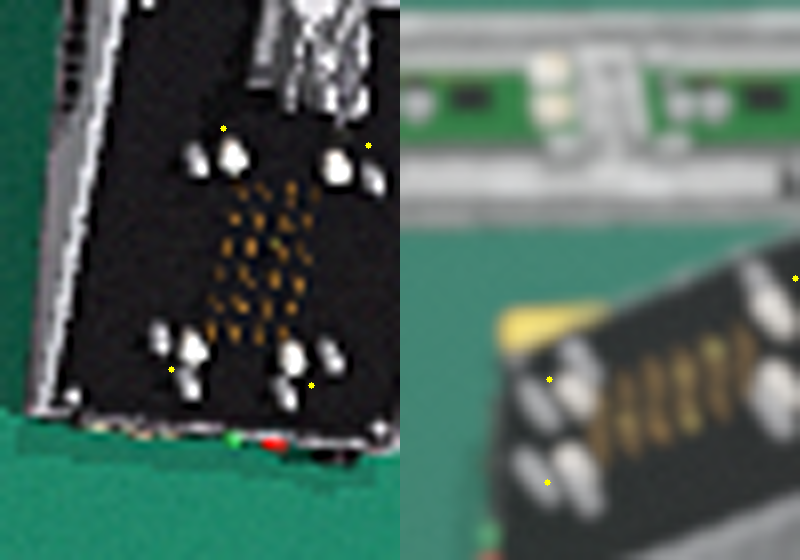

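drive_tool(
  motion=[
    [[2,-15,0],0],
    [[2,-25,0],0],
    [[2,-32,0],0],
    [[2,-36,0],0],
    [[2,-36,0],0],
    [[2,-36,0],0],
    [[2,-36,0],0],
    [[2,-36,0],0],
    [[2,-36,0],0],
    [[2,-36,0],0],
  ],
)

```text
time: 22.25
ee_pos: [0.4865, -0.0218, 0.2229]
tool_rot: [-1.329, -1.137, 1.134]
wrist_force: [0.7, 1.3, 0.3]
gripper_width: 0.0597
```

drive_tool(
  motion=[
    [[2,-36,0],0],
    [[2,-36,0],0],
    [[2,-36,0],0],
    [[2,-32,0],0],
    [[2,-28,0],0],
    [[0,-22,0],0],
    [[0,-15,0],0],
    [[0,0,0],0],
    [[0,0,0],0],
  ],
)

```text
time: 23.0
ee_pos: [0.492, -0.2487, 0.2209]
tool_rot: [-1.337, -1.121, 1.129]
wrist_force: [-0.0, 0.3, -0.7]
gripper_width: 0.0595
```

```bash
python3 st.py
```

```text
23.0 [ 0.492  -0.2487  0.2209] jaw deg 82.59 y [ 0.0409 -0.0535 -0.9977] F [-0.0282  0.34   -0.6808] w 0.05949731716566028 q [ 0.1932  0.2965  0.2451  1.9009 -0.0502  0.8937  1.8988]
```

drive_tool(
  motion=[
    [[7,-20,-10],0],
    [[7,-16,-15],0],
    [[0,-4,-10],0],
    [[0,0,-8],0],
    [[0,0,0],0],
  ],
)

```text
time: 23.42
ee_pos: [0.5027, -0.2798, 0.1727]
tool_rot: [-1.318, -1.123, 1.133]
wrist_force: [-0.7, 0.4, -1.8]
gripper_width: 0.0594
```

```bash
python3 st.py
```

```text
23.42 [ 0.5027 -0.2798  0.1727] jaw deg 83.01 y [ 0.0298 -0.0429 -0.9986] F [-0.683   0.3643 -1.809 ] w 0.05941594127652358 q [ 0.2539  0.4071  0.2391  1.8716 -0.094   0.8293  1.9835]
```

drive_tool(
  motion=[
    [[2,-6,0],-0.2],
    [[1,-4,-4],0],
    [[0,0,-3],0],
    [[0,0,0],0],
  ],
)

```text
time: 23.75
ee_pos: [0.5076, -0.2866, 0.1662]
tool_rot: [-1.318, -1.125, 1.132]
wrist_force: [0.6, -0.0, -1.3]
gripper_width: 0.0596
```

```bash
python3 st.py
```

```text
23.75 [ 0.5076 -0.2866  0.1662] jaw deg 83.07 y [ 0.0316 -0.0417 -0.9986] F [ 0.5958 -0.0244 -1.2888] w 0.059565629189794425 q [ 0.2659  0.4275  0.2367  1.8583 -0.1025  0.8215  1.9985]
```

drive_tool(
  motion=[
    [[-1,-2.5,-3],-0.4],
    [[0,-1,-3],0],
    [[0,0,-2],0],
    [[0,0,0],0],
  ],
)

```text
time: 24.08
ee_pos: [0.5074, -0.2902, 0.1588]
tool_rot: [-1.323, -1.121, 1.126]
wrist_force: [-0.7, 0.1, -1.0]
gripper_width: 0.0597
```

```bash
python3 st.py;  python3 - <<'E'
from fit import *
C={n:cam(n) for n in("top","side")}
s=manip.get_state();T=R.from_rotvec(s["tool_rot"]).as_matrix();g=s["ee_pos"]+T@[0,.0165,0]
yaw=np.arctan2(T[1,0],T[0,0])-np.pi/2
r=np.array((235,190)); c=C["side"]; S=8
im=cv2.resize(c["frame"][190:262,235:333],(784,576),interpolation=cv2.INTER_CUBIC)
Rb=R.from_euler("z",np.radians(-7.3))*R.from_euler("y",-np.pi/6); o=np.array([.511,-.2905,.1045])
for i in(-1,1):
    for j in(-1,1):
        for B,O,col in((Rb,o,(255,255,0)),(R.from_euler("z",yaw),g-[0,0,.0023],(255,0,255))):
            u=(proj(c,B.apply([i*.055,j*.03,0.0])+O)-r+.5)*S
            cv2.circle(im,tuple(np.round(u).astype(int)),3,col,-1)
cv2.imwrite("pics/p.png",cv2.cvtColor(im,cv2.COLOR_RGB2BGR))
E
```

```text
24.08 [ 0.5074 -0.2902  0.1588] jaw deg 82.66 y [ 0.0337 -0.0426 -0.9985] F [-0.7149  0.0939 -0.9685] w 0.05969290926690181 q [ 0.2724  0.439   0.2366  1.8614 -0.108   0.805   2.0014]
```

View pics/p.png

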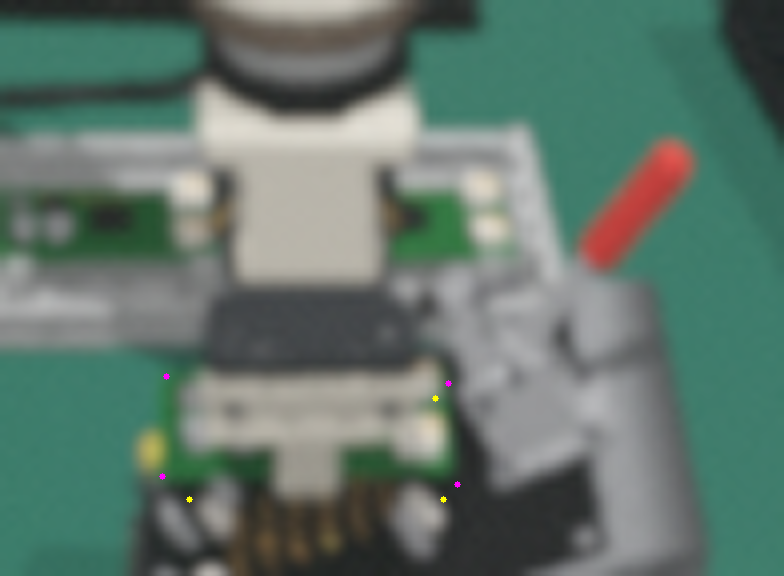

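drive_tool(
  motion=[
    [[-1.5,0,-3],0],
    [[-0.5,0,-3],0],
    [[0,0,-3],0],
    [[0,0,-2],0],
    [[0,0,0],0],
  ],
  grip_force=8,
)

```text
time: 24.6
ee_pos: [0.5054, -0.2903, 0.1473]
tool_rot: [-1.324, -1.122, 1.126]
wrist_force: [0.0, 0.1, -2.0]
gripper_width: 0.0596
```

```bash
python3 st.py
```

```text
24.6 [ 0.5054 -0.2903  0.1473] jaw deg 82.67 y [ 0.0345 -0.0428 -0.9985] F [ 0.0338  0.0796 -1.9764] w 0.05961393522541403 q [ 0.2767  0.4519  0.2333  1.8736 -0.113   0.7792  2.0069]
```

drive_tool(
  motion=[
    [[0,0,-2.5],0],
    [[0,0,-2.5],0],
    [[0.3,0,-2.5],0],
    [[0.5,0,-2.5],0],
  ],
)

```text
time: 24.93
ee_pos: [0.5065, -0.2907, 0.137]
tool_rot: [-1.325, -1.122, 1.126]
wrist_force: [-0.4, 0.1, 0.6]
gripper_width: 0.0597
```

```bash
cat > f.py <<'E'
from h import *
F=[];W=[]
for i in range(4):
    cam("side"); s=manip.get_state(); F.append(s["wrist_force"]); W.append(s["moment"])
print("F",np.mean(F,0).round(2),"M",np.mean(W,0).round(3))
E
python3 st.py; python3 f.py
```

```text
24.93 [ 0.5065 -0.2907  0.137 ] jaw deg 82.65 y [ 0.0355 -0.0435 -0.9984] F [-0.3581  0.0566  0.5931] w 0.059745175553406 q [ 0.2795  0.4679  0.2301  1.8775 -0.1178  0.7584  2.0098]
F [-0.17 -0.41 -0.51] M [ 0.031  0.048 -0.007]
```

drive_tool(
  motion=[
    [[0.8,-0.1,-2.5],0],
    [[0.8,-0.1,-2.5],0],
    [[0.8,-0.1,-2],0],
  ],
)

```text
time: 25.38
ee_pos: [0.5089, -0.2911, 0.1301]
tool_rot: [-1.325, -1.122, 1.126]
wrist_force: [-1.5, 0.5, -0.6]
gripper_width: 0.0593
```

```bash
python3 st.py; python3 f.py
```

```text
25.38 [ 0.5089 -0.2911  0.1301] jaw deg 82.64 y [ 0.0354 -0.0435 -0.9984] F [-1.4923  0.4607 -0.6468] w 0.05933818718711692 q [ 0.2809  0.4813  0.2275  1.8755 -0.1214  0.7473  2.0108]
F [-0.51 -0.68 -0.28] M [-0.007  0.138  0.002]
```

drive_tool(
  motion=[
    [[0.8,-0.1,-2],0],
    [[0.8,-0.1,-2],0],
    [[0.5,0,-2],0],
  ],
)

```text
time: 25.83
ee_pos: [0.5114, -0.2916, 0.1244]
tool_rot: [-1.326, -1.122, 1.125]
wrist_force: [-3.2, 1.4, 9.4]
gripper_width: 0.06
```

```bash
python3 st.py; python3 f.py
```

```text
25.83 [ 0.5114 -0.2916  0.1244] jaw deg 82.63 y [ 0.0362 -0.0439 -0.9984] F [-3.2293  1.3558  9.4026] w 0.059995474038105394 q [ 0.282   0.4927  0.2252  1.8732 -0.1244  0.7376  2.0114]
F [ 0.19 -0.36  0.18] M [-0.009  0.092 -0.022]
```

```bash
cat > cmp.py <<'E'
from h import *
def G(im): 
    im=im.astype(int); return (im[...,1]-np.maximum(im[...,0],im[...,2]))>25
a=cv2.cvtColor(cv2.imread("pics/side0.png"),cv2.COLOR_BGR2RGB); b=cam("side")["frame"]
for v in range(226,268): print(v,"".join("#" if x else "." for x in G(a)[v,250:295])," ","".join("#" if x else "." for x in G(b)[v,250:295]))
E
python3 cmp.py
```

```text
226 .............................................   .............................................
227 .............................................   .............................................
228 .............................................   .............................................
229 .............................................   .............................................
230 .............................................   .............................................
231 .............................................   .............................................
232 .............................................   .............................................
233 .............................................   .............................................
234 .............................................   .............................................
235 .............................................   .............................................
236 .............................................   .............................................
237 ..................
[... 2315 characters left out ...]
..............
261 ........##########...........................   ........########.............................
262 ........#######..............................   ........######...............................
263 ........##...................................   .........#...................................
264 .............................................   .............................................
265 .............................................   .............................................
266 .............................................   .............................................
267 .............................................   .............................................
```

drive_tool(
  motion=[
    [[0,0,0],0],
    [[0,0,0],0],
    [[0,0,0],0],
    [[0,0,0],0],
    [[0,0,0],0],
  ],
  grip=0.85,
)

```text
time: 26.5
ee_pos: [0.5118, -0.2907, 0.1241]
tool_rot: [-1.325, -1.124, 1.126]
wrist_force: [-0.0, -0.1, 0.1]
gripper_width: 0.0776
```

```bash
python3 st.py; python3 cmp.py | sed -n '18,40p'
```

```text
26.5 [ 0.5118 -0.2907  0.1241] jaw deg 82.69 y [ 0.0364 -0.0431 -0.9984] F [-0.0131 -0.1314  0.0644] w 0.07758091308396296 q [ 0.2815  0.493   0.2243  1.8734 -0.125   0.7372  2.0116]
243 ...#......................####...............   .............................................
244 ........................######...............   .............................................
245 .....................##########..............   .......................................#.....
246 ...................############..............   .......................................#.....
247 .................##############..............   .......................................#.....
248 ...............########....####..............   .......................................#.....
249 ..............#...###......####........#.....   .......................................#.....
250 .............#...###.......#####......##.....   .......................................#.....
251 .............#...###.......#####.....###.....   .......................................#.....
252 .............#...###.....######
[... 636 characters left out ...]
..............
259 .......##....##########......................   .......###....###.##.........................
260 .......##############........................   ........###########..........................
261 ........##########...........................   ........########.............................
262 ........#######..............................   ........######...............................
263 ........##...................................   .........#...................................
264 .............................................   .............................................
265 .............................................   .............................................
```

Now rise clear and compare the full board silhouette.

drive_tool(
  motion=[
    [[-1,0,8],0],
    [[-2,0,15],0],
    [[-2,0,25],0],
    [[0,0,35],0],
    [[0,0,38],0],
    [[0,0,38],0],
    [[0,0,38],0],
    [[0,0,15],0],
  ],
  grip=0.85,
)

```text
time: 27.22
ee_pos: [0.4993, -0.2879, 0.3427]
tool_rot: [-1.313, -1.116, 1.128]
wrist_force: [0.5, -0.6, 0.7]
gripper_width: 0.0782
```

```bash
python3 st.py; python3 cmp.py | sed -n '12,40p'; python3 m5.py board_next,.5095,-.29,.1045,30; python3 - <<'E'
from h import *
for n in("top","side"):
  for t in("handle_grip","handle_pivot","board_next_conn"):
    print(n,t,[(round(x['centre'][1]*512,1),round(x['centre'][0]*384,1),x['p']) for x in manip.mark_of(t,n)[:3]])
E
```

```text
27.22 [ 0.4993 -0.2879  0.3427] jaw deg 82.65 y [ 0.0243 -0.0382 -0.999 ] F [ 0.5258 -0.5564  0.6609] w 0.0781851881450316 q [ 0.2382  0.2386  0.2703  1.6824 -0.0445  1.1895  1.9586]
237 .............................................   .............................................
238 .............................................   .............................................
239 .............................................   .............................................
240 .............................................   .............................................
241 .............................................   .............................................
242 ..........#####..............................   .........######..............................
243 ...#......................####...............   ...#.........................##..............
244 ........................######...............   ..........................#####.......##.....
245 .....................##########..............   ...........................#####......##.....
246 ...................############
[... 1747 characters left out ...]
...............................   .............................................
265 .............................................   .............................................
board_next top 9.2 0.72 224
    [ 0.5027 -0.2856  0.1045] -0.697847098014081 1.418
board_next side 1.6 0.65 404
    [ 0.5122 -0.2888  0.1045] -8.51044561437909 0.101
top handle_grip [(354.7, 135.5, 0.61), (210.5, 184.1, 0.47)]
top handle_pivot [(343.4, 151.5, 0.64)]
top board_next_conn [(157.8, 250.1, 0.93), (118.5, 239.8, 0.76)]
side handle_grip [(313.4, 215.0, 0.64)]
side handle_pivot [(257.1, 202.8, 0.49), (287.2, 217.5, 0.44)]
side board_next_conn [(287.0, 245.5, 0.93), (195.8, 184.1, 0.68), (209.0, 165.6, 0.46)]
```

drive_tool(
  motion=[
    [[30,-4,0],0],
    [[35,-5,0],0],
    [[35,-5,0],0],
    [[30,-4,0],0],
    [[15,-2,0],0],
    [[0,0,0],0],
    [[0,0,0],0],
  ],
  grip=0.6,
)

```text
time: 28.35
ee_pos: [0.645, -0.3066, 0.3286]
tool_rot: [-1.295, -1.105, 1.13]
wrist_force: [0.1, 0.0, -0.6]
gripper_width: 0.0551
```

```bash
python3 st.py
```

```text
28.35 [ 0.645  -0.3066  0.3286] jaw deg 82.56 y [ 0.0059 -0.03   -0.9995] F [ 0.0821  0.034  -0.5555] w 0.055148741247431854 q [ 0.2343  0.5288  0.2501  1.3098 -0.1046  1.2996  1.9185]
```

drive_tool(
  motion=[
    [[0,0,-20],0],
    [[-1,0,-20],0],
    [[-1,-0.5,-20],0],
    [[0,0,-10],0],
    [[0,0,0],0],
  ],
)

```text
time: 28.77
ee_pos: [0.6383, -0.3077, 0.2564]
tool_rot: [-1.295, -1.101, 1.13]
wrist_force: [0.1, -0.1, 0.2]
gripper_width: 0.0551
```

```bash
python3 st.py
```

```text
28.77 [ 0.6383 -0.3077  0.2564] jaw deg 82.43 y [ 0.004  -0.0303 -0.9995] F [ 0.1301 -0.0998  0.227 ] w 0.05509456066124893 q [ 0.239   0.5662  0.2426  1.4134 -0.1129  1.161   1.927 ]
```

drive_tool(
  motion=[
    [[5,0,0],0],
    [[0,0,0],0],
    [[0,0,0],0],
    [[0,0,0],0],
    [[0,0,0],0],
    [[0,0,0],0],
    [[0,0,0],0],
    [[0,0,0],0],
    [[0,0,0],0],
  ],
  grip=0,
  grip_force=12,
)

```text
time: 29.52
ee_pos: [0.6444, -0.3081, 0.2623]
tool_rot: [-1.3, -1.104, 1.128]
wrist_force: [-0.4, 0.1, -1.2]
gripper_width: 0.0146
```

```bash
python3 st.py
```

```text
29.52 [ 0.6444 -0.3081  0.2623] jaw deg 82.4 y [ 0.0094 -0.0317 -0.9995] F [-0.4111  0.1017 -1.1954] w 0.014563382245074342 q [ 0.2381  0.5689  0.2425  1.3956 -0.1142  1.1706  1.9239]
```

drive_tool(
  motion=[
    [[-8.9,1.1,4.5],0],
    [[-9.3,1.2,3.6],0],
    [[-9.6,1.2,2.6],0],
    [[-9.8,1.3,1.6],0],
    [[-9.9,1.3,0.5],0],
    [[-9.9,1.3,-0.5],0],
    [[-9.8,1.3,-1.6],0],
  ],
)

```text
time: 30.1
ee_pos: [0.579, -0.2997, 0.278]
tool_rot: [-1.314, -1.115, 1.123]
wrist_force: [2.5, -0.3, -2.1]
gripper_width: 0.0154
```

```bash
python3 st.py
```

```text
30.1 [ 0.579  -0.2997  0.278 ] jaw deg 82.43 y [ 0.0257 -0.0363 -0.999 ] F [ 2.4734 -0.3497 -2.1122] w 0.01543859066000642 q [ 0.2393  0.4305  0.2525  1.5725 -0.0932  1.1129  1.9462]
```

drive_tool(
  motion=[
    [[-9,1.2,-2.5],0],
    [[-9,1.2,-3.5],0],
    [[-9,1.1,-5],0],
    [[-8,1,-5.5],0],
  ],
)

```text
time: 30.43
ee_pos: [0.5461, -0.2956, 0.2675]
tool_rot: [-1.331, -1.127, 1.116]
wrist_force: [13.9, -1.4, 9.6]
gripper_width: 0.0153
```

```bash
python3 st.py
```

```text
30.43 [ 0.5461 -0.2956  0.2675] jaw deg 82.39 y [ 0.0446 -0.0408 -0.9982] F [13.8579 -1.3529  9.6102] w 0.015312405796583297 q [ 0.2452  0.3716  0.255   1.6822 -0.0883  1.0418  1.962 ]
```

drive_tool(
  motion=[
    [[-2,0.2,-1],0],
    [[-1.5,0.2,-0.5],0],
  ],
)

```text
time: 30.6
ee_pos: [0.5453, -0.2954, 0.2677]
tool_rot: [-1.342, -1.135, 1.112]
wrist_force: [9.6, -5.0, -9.7]
gripper_width: 0.0157
```

```bash
python3 st.py
```

```text
30.6 [ 0.5453 -0.2954  0.2677] jaw deg 82.43 y [ 0.0568 -0.0444 -0.9974] F [ 9.6387 -4.9542 -9.7239] w 0.015702682091863977 q [ 0.2458  0.3625  0.2543  1.695  -0.0893  1.0253  1.9645]
```

Firm stop. Release, rise, move away and check.

drive_tool(
  motion=[
    [[0,0,0],0],
    [[0,0,0],0],
    [[0,0,0],0],
    [[0,0,0],0],
    [[0,0,15],0],
    [[0,0,25],0],
    [[0,0,35],0],
    [[-5,20,20],0],
    [[-10,40,0],0],
    [[-10,40,0],0],
  ],
  grip=0.6,
)

```text
time: 31.43
ee_pos: [0.5103, -0.2024, 0.3652]
tool_rot: [-1.345, -1.113, 1.105]
wrist_force: [0.4, 0.9, -0.2]
gripper_width: 0.0549
```

drive_tool(
  motion=[
    [[0,40,0],0],
    [[0,40,0],0],
    [[0,40,0],0],
    [[0,40,0],0],
    [[0,40,0],0],
    [[0,40,0],0],
    [[0,40,0],0],
    [[0,40,0],0],
    [[0,20,0],0],
    [[0,0,0],0],
  ],
)

```text
time: 32.27
ee_pos: [0.4993, 0.158, 0.3701]
tool_rot: [-1.345, -1.118, 1.104]
wrist_force: [0.2, 0.1, -0.4]
gripper_width: 0.0552
```

```bash
python3 st.py; sed -i 's/226,268/205,266/; s/250:295/252:312/g' cmp.py; python3 cmp.py; python3 m5.py board_next,.5095,-.29,.1045,30 board_tested,.459,.0196,.016,0; python3 - <<'E'
from h import *
a=cv2.cvtColor(cv2.imread("pics/side0.png"),cv2.COLOR_BGR2RGB).astype(int); b=cam("side")["frame"].astype(int)
t0=cv2.cvtColor(cv2.imread("pics/top0.png"),cv2.COLOR_BGR2RGB).astype(int); t1=cam("top")["frame"].astype(int)
red=lambda i:(i[...,0]-np.maximum(i[...,1],i[...,2]))>60
for n,i,s in(("side0",a,(200,250,270,330)),("side",b,(200,250,270,330)),("top0",t0,(120,185,325,375)),("top",t1,(120,185,325,375))):
    p=np.argwhere(red(i)[s[0]:s[1],s[2]:s[3]]); print(n,len(p),p.mean(0).round(2),p.min(0),p.max(0))
E
```

```text
32.27 [0.4993 0.158  0.3701] jaw deg 81.52 y [ 0.0504 -0.0456 -0.9977] F [ 0.1596  0.0924 -0.3818] w 0.055237487947024995 q [-0.3248  0.126  -0.0805  1.7474  0.076   1.241   0.9957]
205 ............................................................   ............................................................
206 ............................................................   ............................................................
207 ............................................................   ............................................................
208 ............................................................   ............................................................
209 ............................................................   ............................................................
210 ............................................................   ............................................................
211 ............................................................   ............................................................
212 ..................
[... 6616 characters left out ...]
.................
264 ............................................................   ............................................................
265 ............................................................   ............................................................
board_next top 0.8 0.8 509
    [ 0.509  -0.2899  0.1045] -7.134457339459119 0.043
board_next side 96.0 0.45 173
board_tested top 1.2 0.58 497
    [0.456  0.0214 0.016 ] -3.391641527393912 0.04
board_tested side 0.8 0.62 294
    [0.4553 0.021  0.016 ] -4.006763030683194 0.07
side0 78 [14.88 16.54] [ 7 11] [22 22]
side 79 [14.82 16.47] [ 7 11] [22 22]
top0 58 [40.6  30.74] [36 27] [45 35]
top 57 [40.84 30.44] [36 13] [54 35]
```

```bash
python3 -c "
from h import *
print(manip.close_job())"
```

```text
the job is handed in; nothing more can be done
None
```

The job is done and handed in at about 32 s of the 72 s allowed. The clamp was opened and the tested board laid in the grey tray's empty pocket. The green board from the black tray's near pocket was then set in the tester, connectors uphill, and the clamp closed on it. The hand-in call gives no verdict, so the checks below are my own.

**Last checks:**
- **Clamp handle:** its red pixels match the starting (clamped) picture to about 0.1 px in the side view and 0.3 px in the top view. It closed against a firm stop, with up to about 14 N measured along x.
- **New board:** its outline is within about 1 px of where the tested board lay at the start. The top-camera fit puts it at (0.509, -0.290) with yaw -7.1°. The last side-camera look-up for it found something else, so I did not use that one.
- **Tested board:** the camera fits put it at about (0.456, 0.021), roughly 3 mm from the estimated pocket centre (0.459, 0.020). A flat board fits its outline well in both views, but I did not measure its level separately.
- **Other things:** I never touched the blue board, the finished board or the loose items, but I did not measure their positions again at the end.
- **Tool tilt:** the tool drifted to as much as about 5° off vertical during the moves, but both boards still ended up in place.

I used all 12 picture views, more than the 8 planned, so the final checks were numeric only.

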